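Clip the thermometer onto the heat sink tab

TASK

Take the clip-on dial thermometer off its parking stand by squeezing its handles so that the jaws open wide, and bring the wide-open jaws over the top edge of the raised middle tab of the leaning heat-sink plate. Push it fully down in line with the plate, wholly on the tab, and let the spring close on the metal so that the thermometer stays there by itself. Do not knock the screwdriver, the multimeter or the jar about.

Things in the scene. Friction and masses are not known exactly. Their poses are not given: they have to be found in the camera images.
- clip: Clip-on thermometer like a big clothes peg: flared black handles at the top, jaws with rubber pads below, 115 mm long, 26 mm wide, 100 g, a round steel dial (38 mm across) on the pivot's +y end (to y 26 mm). Origin on the pivot, between the arms; z towards the handles, y along the pivot, arms at -x and +x. Handles end at z +62 mm, jaws at -53. Starts clipped upright, fully home, on the stand.
- clip_grip (a point): Point between the handles, 45 mm above the pivot: hold the TCP here, fingers along the clip's -z, closing along its x. The handles are 56 mm wide over their outer faces (at the top) when the clip grips a 4 mm plate; fully squeezed their flat outer faces, z +16 to +62 mm, are parallel and 34 mm apart.
- clip_jaw (a joint): Spring hinge of the clip (rad): about 0 when gripping a 4 mm plate, -0.1 shut on nothing, 0.36 at the stop when fully squeezed (pads then 20 mm apart). Needs 10 to 16 N on the handles; a firmer grip only presses on the stop (40 N is safe). The -x arm is body clip itself: squeezed, its z leans from the clip's middle line towards +x by half of this value.
- clip_throat (a point): Underside of the black throat stop between the jaws, 28 mm below the pivot; it rests on the plate's edge when the clip is fully home.
- clip_pad (a point): Centre of the rubber face of the -x arm's jaw pad, 45 mm below the pivot. Pads are 24 mm wide (y) and 16 mm high.
- stand: Parking stand, fixed: dark steel foot 100 x 110 x 12 mm with an upright steel plate, 4 mm thick (x), 70 mm wide (y), top edge 85 mm above the bench. Origin on the bench under the plate's middle, z up. The clip sits on its top edge, up to 10 mm off the middle, its axes parallel to the stand's.
- plate: Aluminium heat-sink plate, 4 mm thick, fixed, leaning 35 degrees from vertical, top towards the robot. Raised middle tab on its upper edge, 70 mm wide, 35 mm high, bare; below it the plate is 176 mm wide, fins on its -x and a circuit board on its +x face from 55 mm below the edge. Origin: middle of the tab's top edge, 140 mm above the bench; z up the slope, y along the edge, x normal to the plate.
- cradle: Fixed steel cradle that carries the plate: foot 130 x 190 x 12 mm from x = 0 to 130 mm. Origin on the bench directly below the middle of the tab's edge, z up.
- screwdriver: Screwdriver lying on the bench, 180 mm long, bystander. Origin under its middle.
- multimeter: Grey hand multimeter lying on the bench, 140 x 72 x 34 mm, bystander. Origin at the centre of its underside.
- jar: Closed jar, 56 mm across, 75 mm tall, bystander. Origin at the centre of its underside.
Not all that is in view belongs to the job. Leave any blue or yellow look-alike of the clip alone.

How it is judged:
On the way, in this order (a step that is already met when the one before it is completed fails the run):
1. the clip's jaws are squeezed open (joint above 0.2) at the parking stand, within 40 mm of where it started (value of joint clip_jaw above 0.2 rad and distance of clip from where it was at the start of the episode below 0.04 m), for 0.1 s.
2. the clip's jaws, squeezed open, are brought over the tab's edge (throat within 35 mm of the tab's middle) (value of joint clip_jaw above 0.2 rad and distance between clip_throat and plate below 0.035 m), for 0.1 s.
At the end, for the whole second after the job is handed in: The clip, released and at rest, grips the tab (joint -0.05 to 0.06, over 4 N on the plate): pad centre 9 to 24 mm below the edge, within 21 mm of the tab's middle along it and 6 mm of the plate's mid-plane, in line with the plate within 0.2 rad (z of clip_pad in the frame of plate between -0.024 and -0.009 m and y of clip_pad in the frame of plate between -0.021 and 0.021 m and x of clip_pad in the frame of plate between -0.006 and 0.006 m and angle between the z axis of clip and the z axis of plate, either way round below 0.2 rad and value of joint clip_jaw between -0.05 and 0.06 rad and contact force between clip and plate above 4 N and linear speed of clip below 0.02 m/s and angular speed of clip below 0.2 rad/s); the robot touches nothing.
It fails at once if the screwdriver, multimeter or jar is moved by more than 25 mm (distance of any of screwdriver, multimeter, jar from where it was at the start of the episode above 0.025 m).
It fails at once if the jar is tipped by more than 0.4 rad (angle between jar's own z axis and vertical above 0.4 rad).
It also fails if it takes over 40 s, if anything falls off the work surface, if the arm or the gripper's body presses on something with over 40 N, if the wrist force passes 120 N, or if a joint passes its speed limit or range.

ROBOT

A 6-joint arm with a two-finger parallel gripper is mounted at the origin on the work surface. World frame = base frame: x ahead of the robot, y to its left, z up, the work surface at z = 0. Lengths are in m, angles in rad, forces in N, time in s.
With the tool pointing down it reaches from about 0.25 to 0.775 m from the base axis. Payload 8.9 kg.
Tool frame: the origin (TCP) lies between the finger pads, 19 mm behind the fingertips; this is the grasp point; z points along the fingers, y is the line along which they close (so a half turn about z gives the same grasp; the last joint's range is limited). The gripper opens to 85 mm and grips with 20 to 120 N. Pads are 22 mm wide; open, the fingers measure 114 mm over their backs; the gripper's body (76 mm by 85 mm) begins 54 mm behind the grasp point. The pads swing forward as they close: fully open they stand 13 mm farther back than shut.
Start: joints at [1.027, 0.291, -0.153, 1.127, 0, 1.431], TCP at [0.207, 0.483, 0.25] pointing down, gripper open.
Joint ranges: [-2.52, 2.52], [-0.91, 1.74], [-1.3, 1.37], [-1.96, 2.02], [-1.52, 1.47], [-3.14, 3.14]. Speed limits (rad/s): [2.22, 2.22, 2.79, 3.14, 3.14, 3.14].

INTERFACE

Orientations are given as a unit quaternion [x, y, z, w].
In Python, from cell import sense, capture, camera_info, job_done gives the robot as it stands.
- The arm moves only by the tool carry_out, never from a script. Its argument "moves" is a list that holds one entry, the list of rows, each a list of 4 numbers: the shift along the world's x, y, z in mm, then the turn about the world's z in rad. A call has 1 to 12 rows; each row is the pose to reach, as a shift and turn from the pose commanded when the call began; what a row does not reach only later rows make up. A row lasts 1/12 s, in which the tool goes at most 41.7 mm and 7.16 degrees, less where a joint would pass 70% of its speed; a pose out of reach is approached as far as the arm can. A call with a gripper value outside its range is refused whole. "grip" is the opening, from 0 (shut) to 1 (fully open), set as the call begins (left out, the last holds). The fingers move at their own pace and stop on an object; "grip_force" is the grip in N (left out, the last holds). Time passes only in rows, so rows that repeat a pose let the fingers close. It gives the time, the measured TCP pose, the force, the opening and the grip force at its end, in the units of the state.
- sense(): the state, without advancing time (a new reading comes with each control period).
- capture(name): name is "scene" or "top" or "wrist"; returns the picture (384x512x3 uint8, red, green, blue); there is no depth.
- camera_info(name): a dict with "fx", "fy", "cx", "cy" (pixels), "distortion" ([k1, k2, p1, p2, k3] as OpenCV has them; the pictures are not rectified), "R" (3x3) and "t" (3): a world point X has camera coordinates R X + t; the wrist camera has in their place "tool_from_camera" (4x4, takes a point from camera to tool coordinates, whose origin is the TCP and whose axes are the flange's). Camera axes: x right, y down, z forward; pixel columns grow to the right and rows downward; lengths in m; the calibration is good to about 2 mm. A picture is of the moment at which its call begins: read the wrist's pose just before it. camera_info takes no time and is no camera call.
- job_done(): hands the job in; it is judged then, once.
The state is a dict: "t": time; "joint_positions": joint angles; "dq": joint speeds; "joint_efforts": joint torques, N m; "eef_pos": TCP position; "tool_rot": TCP orientation; "ft_force": force on the tool from outside, world axes, zero at the start; "ft_torque": the same for the moment, N m; "gripper_width": finger opening in m; "grip_force": force on a finger pad.
Only numpy, scipy, OpenCV 4.12 (cv2) and the standard library are available. Lean on these libraries where they do the work, as an engineer would, in place of code of your own. Each camera call takes 0.05 s, during which the arm holds its last target. There are 200 camera calls.

## Working session

There is one attempt and no reset: what is moved stays moved. The work goes in short steps, Python scripts to look and compute and a tool call to move; the robot and the scene stay as the last step left them, time stands still between calls to the robot, and variables do not carry over. Pictures are saved under pics/ and viewed, at most 10 in all, crops included, and the job is handed in when it is done.

Besides the shell and the picture viewer there is one more tool, called after "Call:" by a JSON object that holds its "api" and its "payload", one argument or row to a line. carry_out: Moves the arm, as the interface text tells. Its arguments: {"type":"object","properties":{"moves":{"type":"array","items":{"type":"array","items":{"type":"array","items":{"type":"number"}}}},"grip":{"type":"number"},"grip_force":{"type":"number"}},"required":["moves"]}

```bash
mkdir -p pics; ls
python3 - <<'E'
from cell import *
import cv2,numpy as np
s=sense();print(s['t'],s['eef_pos'],s['tool_rot'],s['gripper_width'])
a=capture("scene");b=capture("top")
cv2.imwrite('pics/a.png',a[:,:,::-1]);cv2.imwrite('pics/b.png',b[:,:,::-1])
for n in("scene","top","wrist"):print(n,camera_info(n))
E
```

```text
pics
0.0 [0.20654336 0.48220947 0.24942438] [ 2.01025986e-01  9.79585686e-01 -6.20144383e-04 -2.25928666e-04] 0.08528567078878012
scene {'fx': 466.1526418564681, 'fy': 466.1526418564681, 'cx': 264.5684951907471, 'cy': 186.86241567235612, 'distortion': array([-0.13591405,  0.        ,  0.        ,  0.        ,  0.        ]), 'R': array([[ 0.17788768,  0.98400814,  0.00916273],
       [ 0.5292287 , -0.08781496, -0.8439227 ],
       [-0.82962218,  0.15497263, -0.53638655]]), 't': array([-0.08578953, -0.20016981,  1.77259609])}
top {'fx': 395.67160436433, 'fy': 395.67160436433, 'cx': 248.6727411990695, 'cy': 182.2515703395894, 'distortion': array([-0.03306962,  0.        ,  0.        ,  0.        ,  0.        ]), 'R': array([[-0.00473322, -0.99945784,  0.03258249],
       [-0.98476283, -0.00100554, -0.17389988],
       [ 0.17383836, -0.03290913, -0.98422417]]), 't': array([-0.0173968 ,  0.56321352,  0.96949491])}
wrist {'fx': 278.786789060562, 'fy': 278.786789060562, 'cx': 253.2066292077928, 'cy': 190.2742153192254, 'distortion': array([-0.05498386,  0.        ,  0.        ,  0.        ,  0.        ]), 'tool_from_camera': array([[-9.42142603e-04, -9.57985885e-01, -2.86813802e-01,
         7.28697963e-02],
       [ 9.99999368e-01, -1.07852697e-03,  3.17528677e-04,
        -4.97004084e-05],
       [-6.13524412e-04, -2.86813322e-01,  9.57986295e-01,
        -1.23686979e-01],
       [ 0.00000000e+00,  0.00000000e+00,  0.00000000e+00,
         1.00000000e+00]])}
```

View pics/a.png

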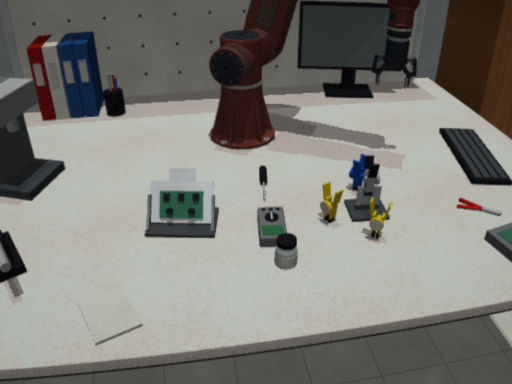

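View pics/b.png

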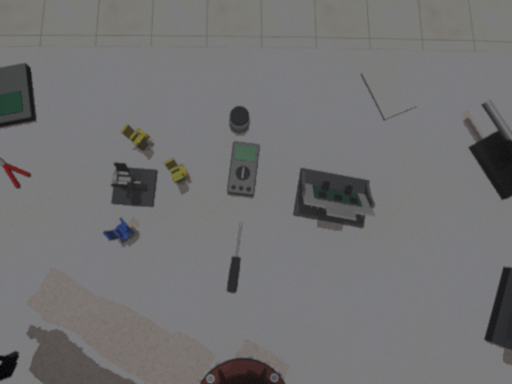

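The scene view shows the clip, steel and black, on its stand at about (370,185). The blue look-alike is at (357,172), and two yellow ones are at (330,203) and (377,217). The plate is at (183,195). In the top view the stand is at (133,186), the plate at (340,200), blue at (120,232), and yellow at (135,135) and (177,170). The clip meant is the steel/black one on the stand. I'll confirm that in enlarged crops.

Run:
```python
import cv2,numpy as np
a=cv2.imread('pics/a.png');b=cv2.imread('pics/b.png')
def c(im,x,y,w,h):return cv2.resize(im[y:y+h,x:x+w],(400,300),interpolation=cv2.INTER_CUBIC)
m=np.vstack([np.hstack([c(a,330,145,80,60+0),c(b,95,150,80,60)]),np.hstack([c(a,135,160,96,72),c(b,290,165,96,72)])])
for (X,Y,x0,y0,s,n) in[(0,0,330,145,5,10),(400,0,95,150,5,10),(0,300,135,160,400/96,10),(400,300,290,165,400/96,10)]:
  for k in range(0,100,n):
    if k*s<400: cv2.putText(m,str(x0+k),(int(X+k*s),Y+8),0,.3,(0,0,255),1);cv2.line(m,(int(X+k*s),Y+9),(int(X+k*s),Y+14),(0,0,255),1)
    if k*s<300: cv2.putText(m,str(y0+k),(X,int(Y+k*s)+4),0,.3,(0,0,255),1)
cv2.imwrite('pics/c.png',m)
```

```text
(no output)
```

View pics/c.png

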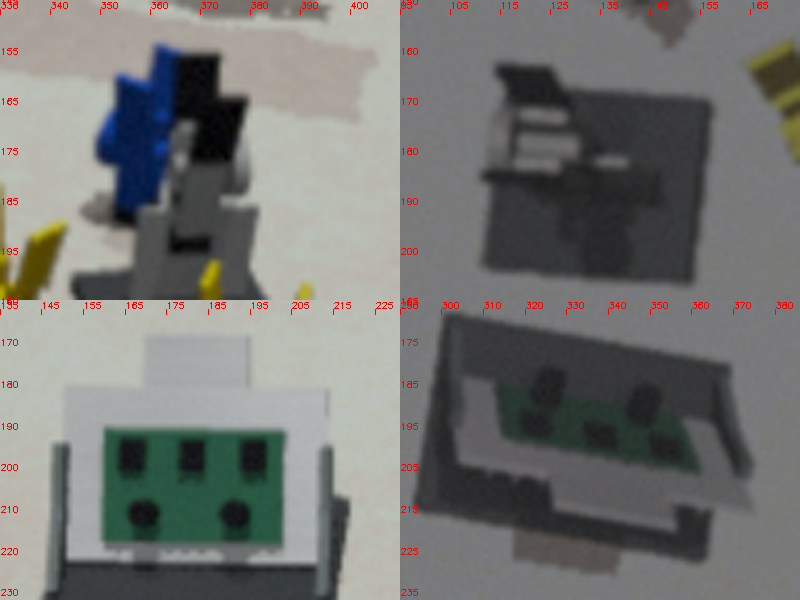

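The crops confirm it: the steel/black clip with its dial on world +y is the one clipped on the grey stand, and the blue one stands beside it. The top view has its handle tops at about (120,163) and (119,185). The tab's top edge runs from (327,216) to (356,220) in the top view and from (170,169) to (195,169) in the scene view.

```bash
cat > h.py <<'E'
from cell import *
import cv2,numpy as np
from scipy.spatial.transform import Rotation as Ro
def cam(n,st=None):
    i=camera_info(n);K=np.array([[i['fx'],0,i['cx']],[0,i['fy'],i['cy']],[0,0,1]])
    if n=='wrist':
        T=np.eye(4);T[:3,:3]=Ro.from_quat(st[1]).as_matrix();T[:3,3]=st[0]
        W=np.linalg.inv(T@i['tool_from_camera']);R,t=W[:3,:3],W[:3,3]
    else:R,t=i['R'],i['t']
    return K,i['distortion'],R,t
def ray(c,p):
    K,D,R,t=c;u=cv2.undistortPoints(np.array([[p]],float),K,D)[0,0]
    d=R.T@np.r_[u,1];return -R.T@t,d/np.linalg.norm(d)
def tri(*cp):
    A=np.zeros((3,3));b=np.zeros(3);rs=[ray(c,p) for c,p in cp]
    for o,d in rs:P=np.eye(3)-np.outer(d,d);A+=P;b+=P@o
    X=np.linalg.solve(A,b);return X,max(np.linalg.norm((np.eye(3)-np.outer(d,d))@(X-o)) for o,d in rs)
def atz(c,p,z):
    o,d=ray(c,p);return o+d*(z-o[2])/d[2]
def proj(c,X):
    K,D,R,t=c;return cv2.projectPoints(np.atleast_2d(np.array(X,float)),cv2.Rodrigues(R)[0],t,K,D)[0][:,0]
E
python3 - <<'E'
from h import *
np.set_printoptions(precision=4,suppress=True)
S,T=cam('scene'),cam('top')
print('tab',tri((S,(169.8,168.9)),(T,(356,220.2))),tri((S,(194.8,168.9)),(T,(327.2,215.9))))
print('farhandle',tri((S,(375.5,164.3)),(T,(119,163.3))),'near',tri((S,(369.5,156)),(T,(119,185.5))))
for p in[(157.3,170),(153.3,206.5),(112,202.5)]:print('foot',atz(T,p,.012))
for n,p in dict(jar=(240,118),mm1=(233,142),mm2=(229,193),yel=(177,170),yel2=(135,135),blue=(120,232),sd=(234,290)).items():print(n,atz(T,p,.03))
print('cradle',[atz(T,p,.012) for p in[(299,168),(367,180),(360,227)]])
s=sense();print(s['joint_positions'])
E
```

```text
tab (array([ 0.4581, -0.2644,  0.1368]), np.float64(0.0018644485440573915)) (array([ 0.4685, -0.1965,  0.1362]), np.float64(0.002295830103870375))
farhandle (array([0.5853, 0.2805, 0.1719]), np.float64(0.0012143444465057601)) near (array([0.5353, 0.2807, 0.1696]), np.float64(0.003385949123739864))
foot [0.6028 0.2244 0.012 ]
foot [0.5049 0.2314 0.012 ]
foot [0.5154 0.3401 0.012 ]
jar [0.7431 0.0035 0.03  ]
mm1 [0.6758 0.0223 0.03  ]
mm2 [0.5381 0.0324 0.03  ]
yel [0.5991 0.1692 0.03  ]
yel2 [0.6942 0.2835 0.03  ]
blue [0.4374 0.3101 0.03  ]
sd [0.2921 0.019  0.03  ]
cradle [array([ 0.6091, -0.156 ,  0.012 ]), array([ 0.5764, -0.3406,  0.012 ]), array([ 0.4496, -0.3146,  0.012 ])]
[ 1.0267  0.2912 -0.154   1.1267 -0.      1.4315]
```

Call:
{"api": "carry_out", "payload": {
  "moves": [
    [[30, -22, 15, -0.1], [60, -45, 30, -0.21], [90, -68, 45, -0.32], [120, -90, 50, -0.43], [150, -112, 50, -0.54], [180, -135, 50, -0.65], [210, -157, 50, -0.76], [240, -180, 50, -0.87], [270, -202, 50, -0.97], [300, -225, 50, -1.07], [330, -247, 50, -1.17], [354, -262, 50, -1.25]]
  ]
}}

```text
t: 1.1
eef_pos: [0.5625, 0.2182, 0.2995]
tool_rot: [0.738, 0.674, -0.0, 0.0]
ft_force: [0.1, -0.1, 0.7]
gripper_width: 0.0852
grip_force: 0.0
```

Call:
{"api": "carry_out", "payload": {
  "moves": [
    [[0, 0, 0, 0], [0, 0, 0, 0]]
  ]
}}

```text
t: 1.27
eef_pos: [0.5615, 0.2194, 0.299]
tool_rot: [0.737, 0.676, -0.001, -0.0]
ft_force: [-1.3, 0.8, -0.3]
gripper_width: 0.0853
grip_force: 0.0
```

Run:
```python
from h import *
s=sense();P=(s['eef_pos'],s['tool_rot']);print(P,s['t'],s['ft_force'],s['joint_positions'])
w=capture('wrist');cv2.imwrite('pics/w1.png',w[:,:,::-1]);np.save('w1.npy',np.r_[P[0],P[1]])
```

```text
(array([0.56153239, 0.21936924, 0.29896449]), array([ 7.36904548e-01,  6.75996358e-01, -6.72713268e-04, -3.98268355e-04])) 1.2667 [-1.28507497  0.82129166 -0.31496354] [2.51175703e-01 4.26562410e-01 1.74141487e-01 1.31993747e+00
 6.78364022e-05 1.90813584e+00]
```

Call:
{"api": "carry_out", "payload": {
  "moves": [
    [[-20, 20, 0, 0], [-35, 40, 0, 0], [-35, 60, 0, 0], [-35, 60, 0, 0], [-35, 60, 0, 0]]
  ]
}}

```text
t: 1.73
eef_pos: [0.5245, 0.282, 0.3001]
tool_rot: [0.735, 0.678, -0.0, -0.0]
ft_force: [-0.4, 0.0, -0.3]
gripper_width: 0.0854
grip_force: 0.0
```

Run:
```python
from h import *
s=sense();P=(s['eef_pos'],s['tool_rot']);print(P,s['t'])
w=capture('wrist');cv2.imwrite('pics/w2.png',w[:,:,::-1]);np.save('w2.npy',np.r_[P[0],P[1]])
a=cv2.imread('pics/w1.png');b=cv2.imread('pics/w2.png')
def c(im):return cv2.resize(im,(400,300),interpolation=cv2.INTER_AREA)
# project predicted clip centre to crop
X=[0.560,0.2806,0.15];out=[]
for n,im in(('w1',a),('w2',b)):
    v=np.load(n+'.npy');p=proj(cam('wrist',(v[:3],v[3:])),X)[0];print(p)
    x0=int(np.clip(p[0]-100,0,312));y0=int(np.clip(p[1]-100,0,184));print(n,x0,y0)
    m=cv2.resize(im[y0:y0+200,x0:x0+200],(400,400),interpolation=cv2.INTER_CUBIC)
    for k in range(0,200,20):
        cv2.putText(m,str(x0+k),(2*k,8),0,.3,(0,0,255),1);cv2.line(m,(2*k,10),(2*k,14),(0,0,255),1);cv2.putText(m,str(y0+k),(0,2*k+4),0,.3,(0,0,255),1)
    out.append(m)
cv2.imwrite('pics/d.png',np.hstack(out))
```

```text
(array([0.52447499, 0.28203424, 0.30013355]), array([ 7.34886366e-01,  6.78190258e-01, -4.80400087e-05, -2.78037177e-05])) 1.7333
[246.12212519 120.42034957]
w1 146 20
[288.09060686 180.5285609 ]
w2 188 80
```

View pics/d.png

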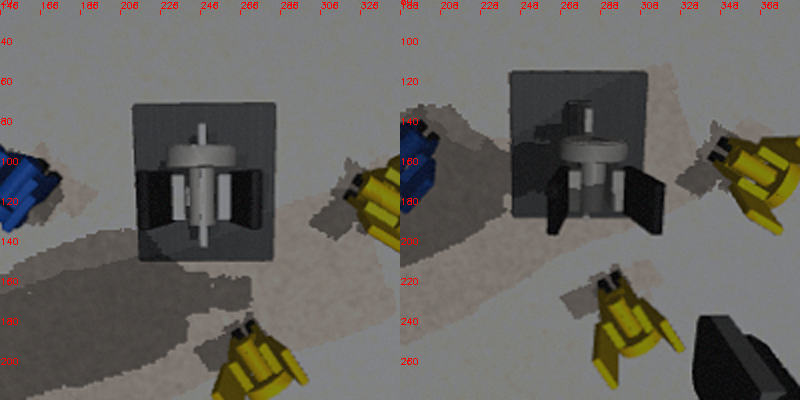

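Run:
```python
from h import *
np.set_printoptions(precision=4,suppress=True)
C=[]
for n in('w1','w2'):
    v=np.load(n+'.npy');C.append(cam('wrist',(v[:3],v[3:])))
f1=lambda x,y:(146+x/2,20+y/2)
f2=lambda x,y:(188+(x-400)/2,80+y/2)
for n,a,b in[('Rdial',(262,170),(664,184)),('Rfree',(262,229),(662,235)),('Ldial',(137,170),(548,180)),('Lfree',(138,229),(547,235)),('standdial',(202,124),(588,108)),('dialL',(168,150),(561,145)),('dialR',(236,150),(627,145))]:
    print(n,*tri((C[0],f1(*a)),(C[1],f2(*b))))
for p in[(133,104),(275,103),(139,261),(273,261)]:print(atz(C[0],f1(*p),.012))
for p in[(510,72),(647,72),(512,217),(646,217)]:print(atz(C[1],f2(*p),.012))
v=np.load('w2.npy');R=Ro.from_quat(v[3:]).as_matrix();print('tool y yaw',np.arctan2(R[1,1],R[0,1]))
```

```text
Rdial [0.5883 0.292  0.1701] 0.0003389577248861512
Rfree [0.5869 0.2667 0.1697] 9.693539962578238e-05
Ldial [0.534  0.2971 0.1662] 0.00016755380593010816
Lfree [0.5317 0.2717 0.171 ] 0.00010006275157362116
standdial [0.563  0.3209 0.0807] 9.877199796538234e-05
dialL [0.5441 0.3061 0.1187] 0.0008235622175224657
dialR [0.5797 0.3032 0.1201] 0.00031632444017712775
[0.5159 0.3441 0.012 ]
[0.6134 0.3362 0.012 ]
[0.5069 0.2357 0.012 ]
[0.6055 0.2271 0.012 ]
[0.5151 0.3441 0.012 ]
[0.6131 0.3363 0.012 ]
[0.5068 0.2362 0.012 ]
[0.6097 0.2278 0.012 ]
tool y yaw -0.08020190134523833
```

View 1 shows the clip's handles square to the image, with outer tops at x 214.5 and 277. View 2 has them at about 262 and 332. The triangulated handle width is 55 mm, the top is at z≈0.17 and the yaw is −0.085, which all fit the text. The handle centre is at (0.560, 0.282), so I go down there.

Call:
{"api": "carry_out", "payload": {
  "moves": [
    [[20, 0, 0, 0], [36, 0, -10, 0], [36, 0, -40, 0], [36, 0, -70, 0], [36, 0, -95, 0], [36, 0, -120, 0], [36, 0, -135, 0], [36, 0, -144, 0], [36, 0, -144, 0], [36, 0, -144, 0]]
  ],
  "grip": 1
}}

```text
t: 2.62
eef_pos: [0.5619, 0.2803, 0.1564]
tool_rot: [0.736, 0.677, -0.0, 0.0]
ft_force: [-0.5, 0.2, 0.4]
gripper_width: 0.0858
grip_force: 0.0
```

Call:
{"api": "carry_out", "payload": {
  "moves": [
    [[0, 0, 0, 0], [0, 0, 0, 0], [0, 0, 0, 0], [0, 0, 0, 0], [0, 0, 0, 0], [0, 0, 0, 0], [0, 0, 0, 0], [0, 0, 0, 0]]
  ],
  "grip": 0.2,
  "grip_force": 35
}}

```text
t: 3.28
eef_pos: [0.5643, 0.2813, 0.1595]
tool_rot: [0.736, 0.677, 0.003, 0.002]
ft_force: [1.1, 0.2, 15.9]
gripper_width: 0.0334
grip_force: 36.0
```

Call:
{"api": "carry_out", "payload": {
  "moves": [
    [[0, 0, 5, 0], [0, 0, 15, 0], [0, 0, 30, 0], [0, 0, 50, 0], [0, 0, 75, 0], [0, 0, 100, 0], [0, 0, 115, 0], [0, 0, 115, 0], [0, 0, 115, 0]]
  ]
}}

```text
t: 4.03
eef_pos: [0.562, 0.2807, 0.2719]
tool_rot: [0.736, 0.677, 0.001, 0.0]
ft_force: [-0.4, 0.4, -0.3]
gripper_width: 0.0332
grip_force: 35.1
```

Call:
{"api": "carry_out", "payload": {
  "moves": [
    [[-2, -15, 0, -0.01], [-6, -40, 0, -0.02], [-12, -70, 0, -0.03], [-18, -100, 0, -0.04], [-24, -130, 0, -0.05], [-30, -160, 0, -0.06], [-36, -190, 0, -0.07], [-42, -220, 0, -0.08], [-48, -250, 0, -0.09], [-54, -280, 0, -0.09], [-60, -310, 0, -0.09], [-66, -340, 0, -0.09]]
  ]
}}

```text
t: 5.03
eef_pos: [0.4944, -0.0605, 0.2698]
tool_rot: [0.766, 0.643, -0.001, -0.001]
ft_force: [-0.0, 0.3, -1.2]
gripper_width: 0.0333
grip_force: 35.1
```

Call:
{"api": "carry_out", "payload": {
  "moves": [
    [[-6, -30, 0, 0], [-12, -60, 0, 0], [-18, -90, 0, 0], [-24, -120, 0, 0], [-30, -150, 0, 0], [-36, -180, 0, 0], [-42, -210, 0, 0], [-46, -235, 0, 0], [-47, -250, 0, 0], [-47, -255, 0, 0], [-47, -255, 0, 0], [-47, -255, 0, 0]]
  ]
}}

```text
t: 6.03
eef_pos: [0.4487, -0.3134, 0.2704]
tool_rot: [0.766, 0.643, 0.0, -0.001]
ft_force: [-0.1, 1.0, -2.1]
gripper_width: 0.0329
grip_force: 35.1
```

Run:
```python
from h import *
s=sense();P=(s['eef_pos'],s['tool_rot']);print(P,s['t'],s['gripper_width'],s['grip_force'],s['ft_force'])
w=capture('wrist');cv2.imwrite('pics/w3.png',w[:,:,::-1]);np.save('w3.npy',np.r_[P[0],P[1]])
cv2.imwrite('pics/a2.png',capture('scene')[:,:,::-1])
print(proj(cam('wrist',P),[0.463,-.2305,.14]))
```

```text
(array([ 0.44872299, -0.3133719 ,  0.27043478]), array([ 7.65786514e-01,  6.43094373e-01,  1.35943920e-04, -7.90049057e-04])) 6.0333 0.032927208133497886 35.08839190006256 [-0.07321499  0.95208351 -2.10434622]
[[252.85882639  94.31358061]]
```

Call:
{"api": "carry_out", "payload": {
  "moves": [
    [[-20, 0, 0, 0], [-40, 0, 0, 0], [-50, 0, 0, 0], [-50, 0, 0, 0], [-50, 0, 0, 0]]
  ]
}}

```text
t: 6.55
eef_pos: [0.3991, -0.3141, 0.2714]
tool_rot: [0.766, 0.643, 0.0, 0.0]
ft_force: [0.3, 0.6, -1.1]
gripper_width: 0.0334
grip_force: 35.2
```

Run:
```python
from h import *
s=sense();P=(s['eef_pos'],s['tool_rot']);print(P,s['t'])
w=capture('wrist');cv2.imwrite('pics/w4.png',w[:,:,::-1]);np.save('w4.npy',np.r_[P[0],P[1]])
out=[]
for n in('w3','w4'):
    im=cv2.imread(f'pics/{n}.png');v=np.load(n+'.npy');p=proj(cam('wrist',(v[:3],v[3:])),[0.463,-.2305,.14])[0]
    x0=int(np.clip(p[0]-70,0,372));y0=int(np.clip(p[1]-60,0,164));print(n,p,x0,y0)
    m=cv2.resize(im[y0:y0+200,x0:x0+140],(400,571),interpolation=cv2.INTER_CUBIC);k0=400/140
    for k in range(0,200,10):
        q=int(k*k0)
        if k<140 and k%20==0:cv2.putText(m,str(x0+k),(q,8),0,.3,(0,0,255),1);cv2.line(m,(q,10),(q,14),(0,0,255),1)
        cv2.putText(m,str(y0+k),(0,q+4),0,.3,(0,0,255),1)
    out.append(m)
cv2.imwrite('pics/e.png',np.hstack(out))
```

```text
(array([ 0.39911753, -0.31408564,  0.27143273]), array([7.65873117e-01, 6.42991523e-01, 1.85491176e-04, 4.85883954e-04])) 6.55
w3 [252.85952615  94.31361451] 182 34
w4 [308.84745976  83.08451805] 238 23
```

View pics/e.png

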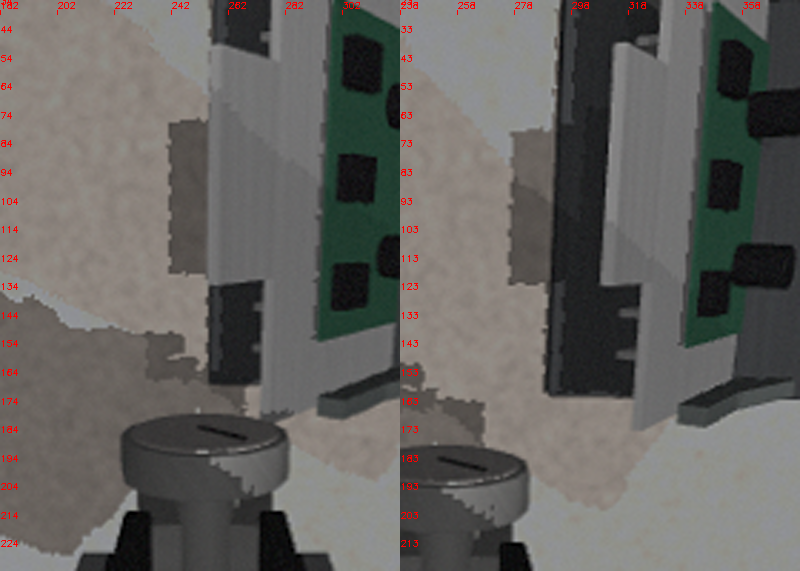

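Both views show the clip held, with its dial towards the plate. The tab's top edge runs in view 1 from crop (210,45) to (207,283), and in view 2 from (613,42) to (603,282).

Run:
```python
from h import *
np.set_printoptions(precision=4,suppress=True)
C=[]
for n in('w3','w4'):
    v=np.load(n+'.npy');C.append(cam('wrist',(v[:3],v[3:])))
k=140/400
f1=lambda x,y:(182+x*k,34+y*k)
f2=lambda x,y:(238+(x-400)*k,23+y*k)
a,ea=tri((C[0],f1(211,45)),(C[1],f2(613,42)));b,eb=tri((C[0],f1(207,283)),(C[1],f2(603,282)))
print(a,ea,b,eb,np.linalg.norm(a-b))
d=a-b;yaw=-np.arctan2(d[0],d[1]);m=(a+b)/2+np.r_[1.64*np.cos(yaw),1.64*np.sin(yaw),1.15]/1e3
print('yaw',yaw,'E',m)
R=Ro.from_quat(v[3:]).as_matrix();print('tool y yaw',np.arctan2(R[1,1],R[0,1]))
for u in(5,-36):
    print(u,m[:2]+u/1e3*np.r_[np.cos(yaw),np.sin(yaw)])
# cradle foot edges, z .012
q=[atz(C[1],f2(*p),.012) for p in[(549,395),(556,60)]];d=q[1]-q[0];print('cradle yaw',-np.arctan2(d[0],d[1]))
```

```text
[ 0.4719 -0.1944  0.1347] 0.0002529264902161858 [ 0.4586 -0.2631  0.1425] 0.00021527920135875153 0.07042619802143485
yaw -0.1910777769655198 E [ 0.4669 -0.229   0.1398]
tool y yaw -0.17400009237825625
5 [ 0.4718 -0.23  ]
-36 [ 0.4315 -0.2222]
cradle yaw -0.16228468663187
```

Call:
{"api": "carry_out", "payload": {
  "moves": [
    [[20, 25, 0, 0], [40, 50, 0, 0], [60, 72, 0, 0], [72, 84, 0, -0.01], [72, 84, -10, -0.01], [72, 84, -20, -0.01], [72, 84, -25, -0.01], [72, 84, -25, -0.01]]
  ]
}}

```text
t: 7.27
eef_pos: [0.4697, -0.2304, 0.2442]
tool_rot: [0.769, 0.639, -0.001, -0.001]
ft_force: [-0.6, 0.3, -1.5]
gripper_width: 0.0333
grip_force: 35.3
```

Call:
{"api": "carry_out", "payload": {
  "moves": [
    [[0, 0, -4, 0], [0, 0, -8, 0], [0, 0, -12, 0], [0, 0, -16, 0], [0, 0, -20, 0], [0, 0, -20, 0], [0, 0, -20, 0]]
  ]
}}

```text
t: 7.85
eef_pos: [0.4706, -0.2304, 0.2258]
tool_rot: [0.769, 0.639, -0.0, -0.0]
ft_force: [-0.6, 0.5, -1.8]
gripper_width: 0.0333
grip_force: 35.3
```

Call:
{"api": "carry_out", "payload": {
  "moves": [
    [[1, 0, -1, 0], [1, 0, -2, 0], [1, 0, -3, 0], [1, 0, -4, 0], [1, 0, -4, 0]]
  ]
}}

```text
t: 8.27
eef_pos: [0.4717, -0.2304, 0.2218]
tool_rot: [0.769, 0.639, -0.0, -0.0]
ft_force: [0.1, -0.0, -1.1]
gripper_width: 0.0333
grip_force: 35.3
```

Run:
```python
from h import *
a=capture('scene')[:,:,::-1];b=capture('wrist')[:,:,::-1]
m=np.hstack([cv2.resize(a[110:210,130:230],(400,400),interpolation=cv2.INTER_CUBIC),cv2.resize(b[60:260,153:353],(400,400),interpolation=cv2.INTER_CUBIC)])
cv2.imwrite('pics/f.png',m)
```

```text
(no output)
```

View pics/f.png

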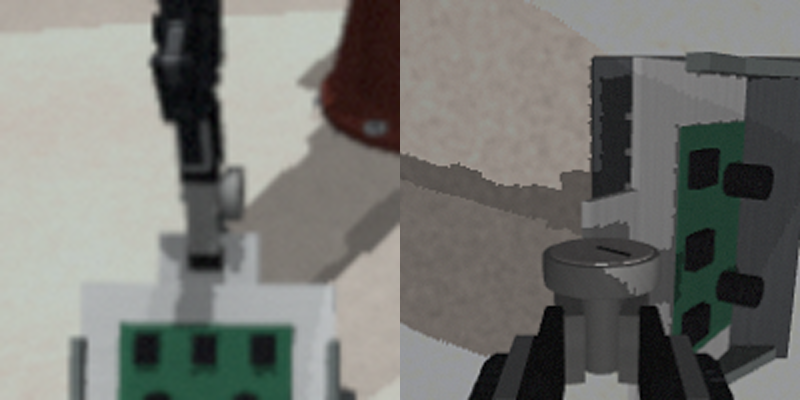

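The far jaw overlaps the tab in front of its edge (scene crop, tip at about (205,265), tab edge at 237). The clip is centred along the tab, so the jaws straddle the edge with no contact force yet. I go a little deeper.

Call:
{"api": "carry_out", "payload": {
  "moves": [
    [[0, 0, -1, 0], [0, 0, -2, 0], [0, 0, -3, 0], [0, 0, -3, 0]]
  ]
}}

```text
t: 8.7
eef_pos: [0.4717, -0.2304, 0.2188]
tool_rot: [0.769, 0.639, -0.0, -0.0]
ft_force: [-1.0, 0.4, -0.3]
gripper_width: 0.0333
grip_force: 35.3
```

Call:
{"api": "carry_out", "payload": {
  "moves": [
    [[0, 0, -1, 0], [0, 0, -2, 0], [0, 0, -2, 0]]
  ]
}}

```text
t: 8.95
eef_pos: [0.4719, -0.2305, 0.217]
tool_rot: [0.769, 0.639, 0.0, 0.0]
ft_force: [0.6, 0.3, 0.3]
gripper_width: 0.033
grip_force: 35.2
```

Call:
{"api": "carry_out", "payload": {
  "moves": [
    [[-3, 0.5, -1, 0], [-6, 1, -2, 0], [-9, 1.5, -3, 0], [-12, 2, -4, 0], [-12, 2, -4, 0]]
  ],
  "grip": 0.48,
  "grip_force": 25
}}

```text
t: 9.37
eef_pos: [0.4609, -0.2291, 0.2141]
tool_rot: [0.769, 0.639, 0.001, 0.002]
ft_force: [5.0, -1.4, 4.0]
gripper_width: 0.0414
grip_force: 11.3
```

Call:
{"api": "carry_out", "payload": {
  "moves": [
    [[-3, 0.5, -1, 0], [-6, 1, -2, 0], [-9, 1.5, -3, 0], [-12, 2, -4, 0], [-12, 2, -4, 0]]
  ],
  "grip": 0.56
}}

```text
t: 9.78
eef_pos: [0.4497, -0.2276, 0.2109]
tool_rot: [0.769, 0.639, 0.001, 0.003]
ft_force: [6.1, -1.5, 10.3]
gripper_width: 0.048
grip_force: 13.4
```

Run:
```python
from h import *
a=capture('scene')[:,:,::-1];b=capture('wrist')[:,:,::-1]
m=np.hstack([cv2.resize(a[110:210,130:230],(400,400),interpolation=cv2.INTER_CUBIC),cv2.resize(b[60:260,153:353],(400,400),interpolation=cv2.INTER_CUBIC)])
cv2.imwrite('pics/g.png',m)
```

```text
(no output)
```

View pics/g.png

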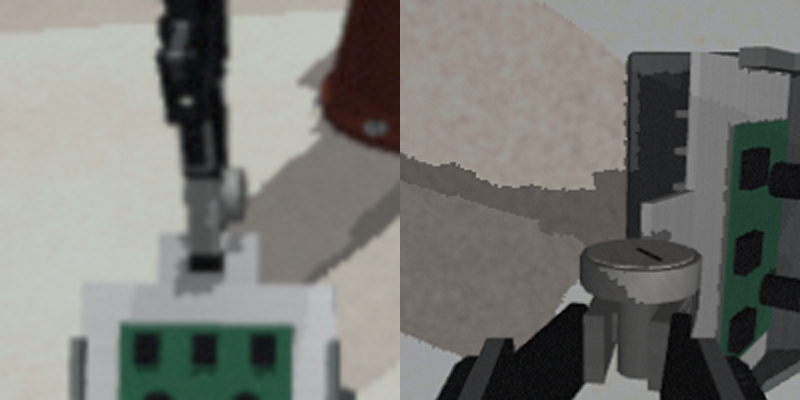

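The clip is on the tab and tilting with it: the dial mark turned from about 15° to 32° in the wrist view, and the jaw tip sits at crop (207,262) on the tab. I continue opening and following.

Call:
{"api": "carry_out", "payload": {
  "moves": [
    [[-3, 0.5, -1, 0], [-6, 1, -1, 0], [-9, 1.5, -2, 0], [-12, 2, -2, 0], [-12, 2, -2, 0]]
  ],
  "grip": 0.66
}}

```text
t: 10.3
eef_pos: [0.4356, -0.2245, 0.2072]
tool_rot: [0.769, 0.639, 0.0, 0.0]
ft_force: [4.1, -0.5, 4.3]
gripper_width: 0.0563
grip_force: 9.5
```

Call:
{"api": "carry_out", "payload": {
  "moves": [
    [[-2, 0.5, 0, 0], [-4, 1, 0, 0], [-6, 1, 0, 0], [-6, 1, 0, 0], [-6, 1, 0, 0]]
  ],
  "grip": 0.8
}}

```text
t: 10.72
eef_pos: [0.4293, -0.2233, 0.2068]
tool_rot: [0.769, 0.639, -0.0, -0.0]
ft_force: [0.0, -0.2, -0.2]
gripper_width: 0.0685
grip_force: 0.0
```

Call:
{"api": "carry_out", "payload": {
  "moves": [
    [[0, 0, 0, 0], [0, 0, 0, 0], [0, 0, 0, 0], [0, 0, 0, 0]]
  ],
  "grip": 1
}}

```text
t: 11.05
eef_pos: [0.4298, -0.2235, 0.207]
tool_rot: [0.769, 0.639, -0.0, -0.0]
ft_force: [0.5, 0.1, -0.2]
gripper_width: 0.0854
grip_force: 0.0
```

Run:
```python
from h import *
s=sense();print(s['eef_pos'],s['gripper_width'],s['ft_force'],s['grip_force']);np.save('w5.npy',np.r_[s['eef_pos'],s['tool_rot']])
a=capture('scene')[:,:,::-1];b=capture('wrist')[:,:,::-1]
cv2.imwrite('pics/w5.png',b)
m=np.hstack([cv2.resize(a[110:210,130:230],(400,400),interpolation=cv2.INTER_CUBIC),cv2.resize(b[84:384,100:400],(400,400),interpolation=cv2.INTER_CUBIC)])
cv2.imwrite('pics/i.png',m)
```

```text
[ 0.42977876 -0.22345301  0.20699474] 0.08536786136387785 [ 0.53395986  0.08345032 -0.16399734] 0.0
```

View pics/i.png

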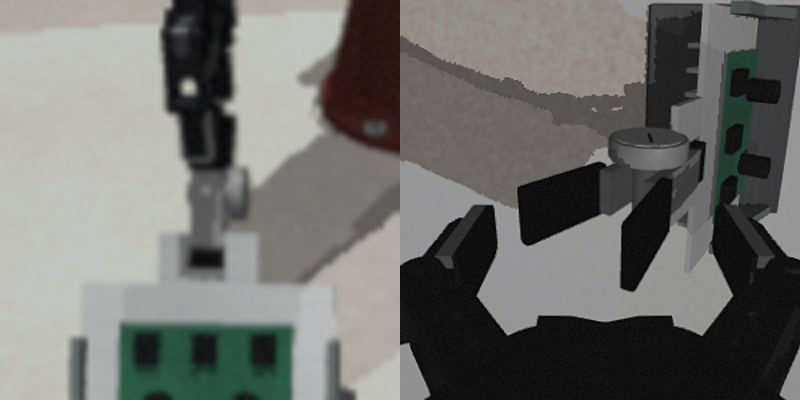

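The clip is released and leans on the tab between the open fingers. Its jaw tip is about 25 mm below the edge (scene crop, 235 to 270), so it is roughly home. I raise the gripper straight up and check the alignment.

Call:
{"api": "carry_out", "payload": {
  "moves": [
    [[0, 0, 8, 0], [0, 0, 20, 0], [0, 0, 40, 0], [0, 0, 65, 0], [0, 0, 90, 0], [0, 0, 110, 0], [0, -20, 110, 0], [0, -40, 110, 0], [0, -60, 110, 0], [0, -60, 110, 0], [0, -60, 110, 0]]
  ]
}}

```text
t: 12.07
eef_pos: [0.4296, -0.284, 0.3173]
tool_rot: [0.77, 0.639, 0.0, -0.0]
ft_force: [0.1, 0.7, 0.2]
gripper_width: 0.0853
grip_force: 0.0
```

Run:
```python
from h import *
s=sense();P=np.r_[s['eef_pos'],s['tool_rot']];np.save('w6.npy',P);print(P,s['ft_force'])
b=capture('wrist')[:,:,::-1];cv2.imwrite('pics/w6.png',b);a=capture('scene')[:,:,::-1];cv2.imwrite('pics/a6.png',a)
C=cam('wrist',(P[:3],P[3:]));S=cam('scene')
# model overlay: plate frame at home
yaw=-.18;E=np.array([.4669,-.229,.1398]);t=np.radians(35)
u=np.r_[np.cos(yaw),np.sin(yaw),0];Z=np.array([0,0,1.])
px=u*np.cos(t)+Z*np.sin(t);pz=-u*np.sin(t)+Z*np.cos(t);py=np.cross(pz,px)
pt=lambda x,y,z:E+(px*x+py*y+pz*(z+28))/1e3
pts=[pt(sx*28,y,62) for sx in(-1,1) for y in(-13,13)]+[pt(0,26,0)]+[pt(x,y,z) for x,y,z in[(0,26,19),(0,26,-19),(19,26,0),(-19,26,0)]]
ed=[pt(0,y,-28) for y in(-35,35)]
out=[]
p=proj(C,pts);c=proj(C,[pt(0,0,10)])[0];print(c)
x0=int(np.clip(c[0]-65,0,382));y0=int(np.clip(c[1]-65,0,254))
def ov(im,p,x0,y0,w,sc,e):
    m=cv2.resize(im[y0:y0+w,x0:x0+w],(w*sc,w*sc),interpolation=cv2.INTER_CUBIC)
    for q in p:cv2.drawMarker(m,tuple(int(v) for v in (q-[x0,y0]+.5)*sc),(0,0,255),0,8)
    for q in e:cv2.drawMarker(m,tuple(int(v) for v in (q-[x0,y0]+.5)*sc),(0,255,0),0,8)
    return m
m1=ov(b,p,x0,y0,133,3,proj(C,ed))
m2=ov(a,proj(S,pts),140,115,80,5,proj(S,ed))
cv2.imwrite('pics/j.png',np.hstack([cv2.resize(m1,(400,400)),m2]))
```

```text
[ 4.29597263e-01 -2.83975722e-01  3.17254248e-01  7.69527204e-01
  6.38614028e-01  2.41692906e-05 -7.00743590e-05] [0.10760585 0.71197571 0.18152795]
[258.05796702 120.72942218]
```

View pics/j.png

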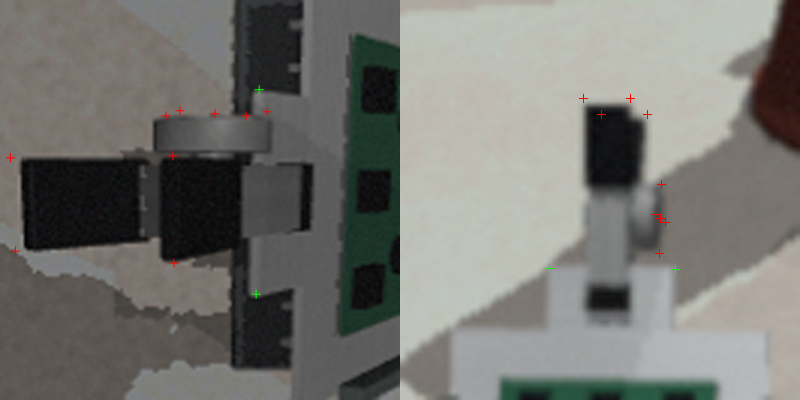

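The clip stays on the tab by itself: handle tops at crop x≈24 and 161 against the model's 13 and 173, and the pad is on the tab in the scene view. I triangulate the handle tops from the last two wrist views to get its tilt.

Run:
```python
from h import *
np.set_printoptions(precision=1,suppress=True)
C=[]
for n in('w5','w6'):
    v=np.load(n+'.npy');C.append(cam('wrist',(v[:3],v[3:])))
f1=lambda x,y:(100+(x-400)*.75,84+y*.75)
f2=lambda x,y:(193+x/3.0075,55+y/3.0075)
yaw=-.18;E=np.array([.4669,-.229,.1398]);t=np.radians(35)
u=np.r_[np.cos(yaw),np.sin(yaw),0];Z=np.array([0,0,1.])
px=u*np.cos(t)+Z*np.sin(t);pz=-u*np.sin(t)+Z*np.cos(t);py=np.cross(pz,px)
r={}
for n,a,b in[('Ld',(518,186),(22,160)),('Lf',(522,243),(27,248)),('Rd',(622,226),(161,161)),('Rf',(621,288),(163,260)),('tab-y',(688,271),(256,294))]:
    X,e=tri((C[0],f1(*a)),(C[1],f2(*b)));d=(X-E)*1e3;r[n]=np.array([d@px,d@py,d@pz]);print(n,X*1e3,'err',e*1e3,'plate frame',r[n])
m=(r['Ld']+r['Lf']+r['Rd']+r['Rf'])/4;w=(r['Rd']+r['Rf']-r['Ld']-r['Lf'])/2
print('mid',m,'width vec',w,'tilt by width',np.arctan2(w[2],w[0]),'tilt by axis',np.arctan2(m[0],m[2]+17))
```

```text
Ld [ 398.2 -204.3  192.7] err 0.230677534055795 plate frame [-28.7  12.   84.6]
Lf [ 394.2 -228.7  195.1] err 0.3277321504100248 plate frame [-26.9 -12.7  86.4]
Rd [ 437.9 -212.2  223.8] err 0.21032373062779533 plate frame [22.3 11.3 86.9]
Rf [ 433.5 -236.5  222.9] err 0.32853738876814065 plate frame [ 21.8 -13.4  86.1]
tab-y [ 458.9 -254.1  196.7] err 1.2954721018401447 plate frame [ 29.9 -26.1  48.6]
mid [-2.8 -0.7 86. ] width vec [49.9 -0.6  1. ] tilt by width 0.02046484471682085 tilt by axis -0.02760376299812904
```

The clip is in line with the plate within about 0.03 rad. It is centred along the tab to about 1 mm, and the handle tops are 86 mm up-slope, which puts the pad centre 17–21 mm below the edge. The 50 mm width comes from reading the inner corner of the right handle; the outer faces then fit 56 mm. I hand in.

```bash
python3 -c "
from cell import *
print(job_done())"
```

```text
the job is handed in; nothing more can be done
None
```

I clipped the thermometer onto the middle tab and handed the job in. It holds by itself, in line with the plate within about 0.03 rad and with the pads about 17–21 mm below the edge; the arm is clear and kept well away from the screwdriver, multimeter and jar, but the hand-in gave no verdict.

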